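# Push the cup's drip tray home under the low dispensing arch

### The job

Push the blue drip tray, with the steel measuring cup standing upright in its seat, under the low green beam of the dispensing arch until the tray's front edge lies flush against the stop bar and the cup stands beneath the spout. Push it with the fingertips or the outside of the fingers: do not lift or tip the tray, and do not touch the cup. Leave everything else on the table where it is, and finish clear of everything.

Things in the scene. Friction and masses are not known exactly. Their poses are not given: they have to be found in the camera images.
- tray: Loose blue drip tray, 150 mm long (its x) x 100 mm wide (y) x 14 mm high at the edges (floor 10 mm thick), 0.2 to 0.4 kg. Origin: centre of its underside. +x is its front, which enters the arch first; a white seat ring for the cup (33 mm radius, 4 mm high) is centred 35 mm ahead of the origin. Starts 0.21 to 0.29 m before the arch, up to 35 mm off the lane's centre line, up to 0.25 rad askew.
- cup: Steel measuring cup, open at the top, 65 mm across the rim, 54 mm at the base, 66 mm high, standing loose in the seat ring of the tray (2 to 3 mm of play). Origin: centre of its underside (10 mm above the table); z up. Its rim stands 76 mm above the table. Not to be touched by the robot.
- arch: Fixed dispensing arch over a lane on the bare table. Origin: on the table under the middle of the beam; +x: the way the tray is pushed in (about world +y). Dark feet 14 mm high, inner faces at y = +-58 mm, x -35 to 57 mm, carry posts and a green beam across y: 40 mm deep in x, underside 91, top 113 mm above the table; the white metering head on it reaches 157 mm.
- mouth (a point): Middle of the lane's open end, on the table, at x = -72 mm in the arch's frame. Flared lead-in strips, 14 mm high, narrow the lane from about 174 mm wide here to 116 mm at the feet.
- stop (a point): Middle of the front face of the stop bar (14 mm high, across the lane's far end), 7 mm above the table, at x = 41 mm in the arch's frame. With the tray home and square its origin is at x = -34 mm, y = 0 (8 mm free each side) and the cup's axis at x = 1 mm.
- spout (a point): Lower tip of the steel spout under the middle of the beam, 83 mm above the table (7 mm above the cup's rim).
- dropper: Small white dropper bottle with a black cap, 21 mm across, 66 mm high. Origin: centre of its underside. Bystander.
- scraper: Beige flat scraper, 56 x 115 x 9 mm, lying flat behind the lane. Origin: centre of its underside. Bystander.
- bottle: Dark brown bottle with a green cap, 68 mm across, 118 mm high, beside the arch. Origin: centre of its underside. Bystander.
- marker: White felt marker with a blue cap, 14 x 140 x 16 mm, lying on the robot's side of the arch; its y is its length. Origin: centre of its underside. Bystander.
- cap: Loose gold-coloured screw cap, 47 mm across, 19 mm high, on the robot's side of the arch. Origin: centre of its underside. Bystander.

How it is judged:
By the outcome, as a careful person would: the job done as asked, in the order asked, and still so for the second after the job is handed in, with the robot touching nothing.
It also fails if it takes over 58 s, if anything falls off the work surface, if the arm or the gripper's body presses on something with over 40 N, if the wrist force passes 120 N, or if a joint passes its speed limit or range.

### The arm

A 7-joint arm with a two-finger parallel gripper is mounted at the origin on a cart in front of the work surface, level with it; the furniture and walls round the work are solid. World frame = base frame: x ahead of the robot, y to its left, z up, the work surface at z = 0. Lengths are in m, angles in rad, forces in N, time in s.
With the tool pointing down it reaches from about 0.4 to 0.9 m from the base axis. Payload 5.6 kg.
Tool frame: the origin (TCP) lies on the front face of the gripper's body, between the roots of the fingers; the fingertips stand 88 mm ahead of it and the grasp point (between the pads) lies 69 mm ahead of it; x points along the fingers, z is the direction in which the jaws open and shut, and the axes are right-handed (so a half turn about x gives the same grasp; the last joint's range is limited). The gripper opens to 92 mm and grips with 3 to 60 N. Pads are 20 mm wide; open, the fingers measure 128 mm over their backs; the gripper's body (75 mm by 189 mm) begins 69 mm behind the grasp point.
Start: joints at [-1.28, 0.468, -0.012, 1.603, 0.006, 1.071, -0.056], TCP at [0.213, 0.614, 0.303] pointing down, gripper open.
Joint ranges: [-2.53, 2.53], [-0.31, 2.02], [-1.57, 1.55], [0.28, 2.44], [-1.29, 4.43], [0.15, 1.84], [-2.92, 2.92]. Speed limits (rad/s): [2.57, 2.57, 3.14, 3.14, 3.14, 3.14, 3.14].

### API

Orientations are given as a unit quaternion [w, x, y, z].
In Python, from plant import read_state, camera, bot gives the robot as it stands. The module is installed in compiled form; this text tells all that it offers.
- The arm moves only by the tool drive_tool, never from a script. Its argument "increments" is a list of rows, each an object of numbers: "wx", "wy", "wz": the turn, a rotation vector about the tool's x, y, z in rad; "x", "y", "z": the shift along the tool's x, y, z in m; "claw": the closure, from -1 (fully open) to 1 (shut). A call has 1 to 20 rows; each row shifts and turns the pose as measured when the row begins, along the tool's axes as they then stand; what a row does not reach is not made up. A row lasts 1/8 s, in which the tool goes at most 62.5 mm and 10.7 degrees, less where a joint would pass 70% of its speed; a pose out of reach is approached as far as the arm can. A call with a gripper value outside its range is refused whole. The fingers move at their own pace and stop on an object; "grip_force" is the grip in N (left out, the last holds). Time passes only in rows, so rows that do not move let the fingers close. It gives the time, the measured TCP pose, the force and the opening at its end, in the units of the state.
- read_state(): the state, without advancing time (a new reading comes with each control period).
- camera(name): name is "side" or "top" or "wrist"; returns a dict with "pixels" (420x560x3 uint8, red, green, blue), "intrinsics" (3x3 intrinsics, pixels), "R" (3x3) and "t" (3): a world point X has camera coordinates R X + t. Camera axes: x right, y down, z forward; pixel columns grow to the right and rows downward; lengths in m; the calibration is good to about 2 mm. A picture is of the moment at which its call begins. There is no depth.
- bot.hand_in(): hands the job in, once; it reports no verdict.
The state is a dict: "time_s": time; "qpos": joint angles; "qd": joint speeds; "joint_torque": joint torques, N m; "ee_pos": TCP position; "ee_rot": TCP orientation; "contact_force": force on the tool from outside, world axes, zero at the start; "wrist_torque": the same for the moment, N m; "gripper_width": finger opening in m.
Only numpy, scipy, OpenCV 4.12 (cv2) and the standard library are available. Lean on these libraries where they do the work, as an engineer would, in place of code of your own. Each camera call takes 0.05 s, during which the arm holds its last target. There are 200 camera calls.

## Working session

There is one attempt and no reset: what is moved stays moved. The work goes in short steps, Python scripts to look and compute and a tool call to move; the robot and the scene stay as the last step left them, time stands still between calls to the robot, and variables do not carry over. Pictures are saved under pics/ and viewed, on a budget of 10 in all, crops included, one or two more only if the job needs it, and the job is handed in when it is done.

Besides the shell and the picture viewer there is one more tool, called after "Call:" as name(argument=value, ...), one argument or row to a line, values as JSON. drive_tool: Moves the arm, as the interface text tells. Its arguments: {"type":"object","properties":{"increments":{"type":"array","items":{"type":"object","properties":{"wx":{"type":"number"},"wy":{"type":"number"},"wz":{"type":"number"},"x":{"type":"number"},"y":{"type":"number"},"z":{"type":"number"},"claw":{"type":"number"}}}},"grip_force":{"type":"number"}},"required":["increments"]}

```bash
mkdir -p pics; python3 - <<'E'
from plant import read_state,camera
import cv2,numpy as np
s=read_state()
for k in('time_s','ee_pos','ee_rot','contact_force','gripper_width'):print(k,s[k])
for n in('top','side'):
    c=camera(n);np.savez('pics/%s0.npz'%n,**c);cv2.imwrite('pics/%s0.png'%n,c['pixels'][:,:,::-1])
    R=np.array(c['R']);print(n,-R.T@np.array(c['t']),R.tolist())
E
```

```text
time_s 0.0
ee_pos [0.21284858 0.61369475 0.30174415]
ee_rot [ 0.5756328  -0.41037555  0.57661099  0.40958339]
contact_force [ 0.12128864 -0.30584265  0.50725298]
gripper_width 0.09158280623204842
top [0.35277965 0.1465911  1.17193968] [[0.021834312923464078, -0.9997286961537089, -0.008111526734529853], [-0.981398602409728, -0.01988467398192976, -0.1909486395051433], [0.1907355393401897, 0.012129873347941763, -0.9815665133882522]]
side [1.08352573 0.29653195 0.73181391] [[-0.2413138146910083, 0.970415432464312, 0.007844187298617801], [0.7356982990128876, 0.18820585874281495, -0.6506355105313751], [-0.6328630623356188, -0.15123638176702628, -0.759349656720276]]
```

View pics/top0.png

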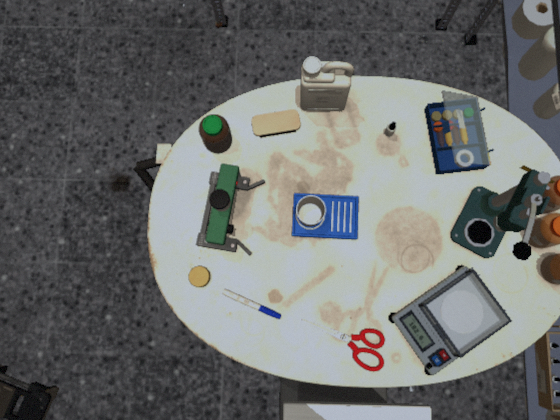

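View pics/side0.png

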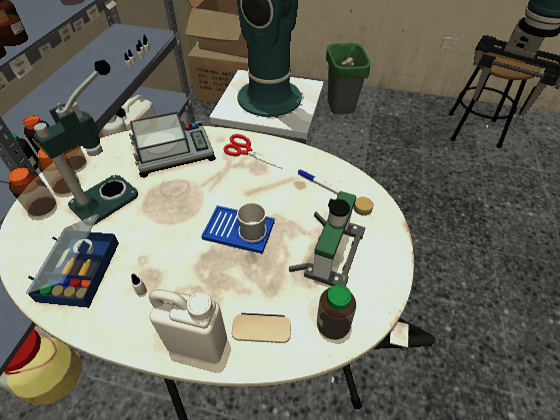

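The top view shows the tray around (325,216) with the cup at its left (front) end, (311,211). The green beam is at (221,203), with its lead-ins opening right at (260,183) and (248,252). The side view agrees, and the arm is clear at the upper right. Next I measure the tray and the arch.

```bash
cat > h.py <<'E'
import numpy as np,cv2
def ray(c,uv,z):
    uv=np.atleast_2d(np.asarray(uv,float));K,R,t=(np.array(c[k]) for k in('intrinsics','R','t'))
    d=(np.c_[uv,np.ones(len(uv))]@np.linalg.inv(K).T)@R; o=-R.T@t
    return o+d*((z-o[2])/d[:,2])[:,None]
def blob(c,lo,hi,roi):
    h=cv2.cvtColor(np.ascontiguousarray(c['pixels']),cv2.COLOR_RGB2HSV);m=cv2.inRange(h,lo,hi)
    k=np.zeros_like(m);u0,v0,u1,v1=roi;k[v0:v1,u0:u1]=255;m&=k
    cs,_=cv2.findContours(m,cv2.RETR_EXTERNAL,cv2.CHAIN_APPROX_NONE);return max(cs,key=cv2.contourArea)[:,0]
def rect(P):
    r=cv2.minAreaRect((P[:,:2]*1000).astype(np.float32));return r,cv2.boxPoints(r).round(1).tolist()
def proj(c,X):
    K,R,t=(np.array(c[k]) for k in('intrinsics','R','t'));p=K@(R@np.asarray(X)+t);return p[:2]/p[2]
E
python3 - <<'E'
from h import *
c=dict(np.load('pics/top0.npz'));s=dict(np.load('pics/side0.npz'))
print(c['intrinsics'])
print('tray top',rect(ray(c,blob(c,(105,120,60),(125,255,255),(270,170,380,260)),.012)))
print('tray side',rect(ray(s,blob(s,(105,120,60),(125,255,255),(190,190,290,260)),.012)))
print('beam',rect(ray(c,blob(c,(45,60,40),(90,255,200),(190,155,262,262)),.113)))
a=cv2.resize(c['pixels'][140:270,170:380],None,fx=3.8,fy=3.8,interpolation=cv2.INTER_CUBIC)
b=cv2.resize(s['pixels'][170:300,190:390],None,fx=3,fy=3,interpolation=cv2.INTER_CUBIC)
cv2.imwrite('pics/tcrop.png',a[:,:,::-1]);cv2.imwrite('pics/scrop.png',b[:,:,::-1])
E
```

```text
[[513.79414094   0.         286.82891105]
 [  0.         513.79414094 206.88953505]
 [  0.           0.           1.        ]]
tray top (((559.3463745117188, 73.13280487060547), (148.01806640625, 99.06547546386719), 88.30237579345703), [[507.6000061035156, 0.6000000238418579], [606.7000122070312, -2.299999952316284], [611.0, 145.60000610351562], [512.0, 148.60000610351562]])
tray side (((562.7421875, 73.57390594482422), (150.48468017578125, 105.13372802734375), 88.2032470703125), [[507.79998779296875, 0.0], [612.9000244140625, -3.299999952316284], [617.5999755859375, 147.10000610351562], [512.5999755859375, 150.39999389648438]])
beam (((563.0877075195312, 296.3075866699219), (41.21052551269531, 170.36776733398438), 81.27682495117188), [[475.79998779296875, 288.8999938964844], [644.2000122070312, 263.0], [650.4000244140625, 303.79998779296875], [482.0, 329.6000061035156]])
```

View pics/tcrop.png

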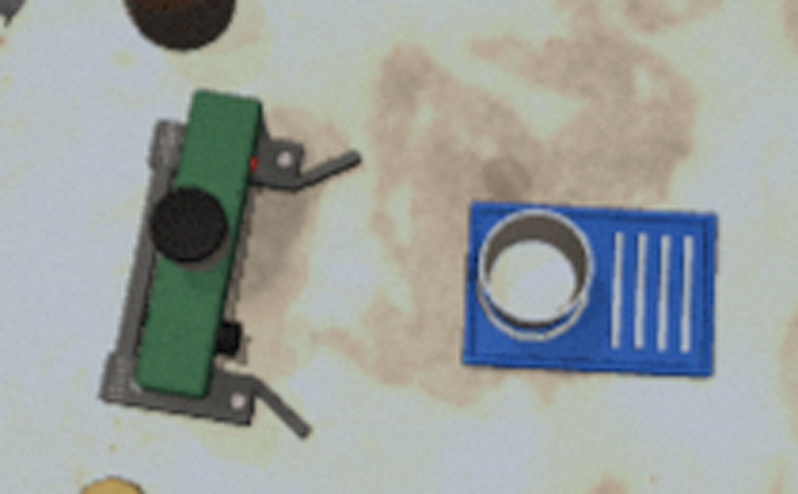

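The crop shows the dark lead-in tips at about (357,156) and (307,433) and the feet's rear corners at about (160,122) and (103,400). I'll check the arch pose against these points.

```bash
python3 - <<'E'
from h import *
c=dict(np.load('pics/top0.npz'));s=dict(np.load('pics/side0.npz'))
q=np.array([[358,158],[308,434],[249,423],[103,399],[301,146]])/3.8+[170,140]
print((ray(c,q,.014)*1000).round(1))
th=np.radians(81.27);A=np.array([.563,.2963]);ax=np.array([np.cos(th),np.sin(th)]);ay=np.array([-ax[1],ax[0]])
for x,y in((-72,87),(-72,-87),(-35,-58),(41,-58),(41,58),(57,58),(57,-58)):
    P=np.r_[A+ax*x/1e3+ay*y/1e3,.014];print((x,y),P.round(4),((proj(c,P)-[170,140])*3.8).round(),((proj(s,P)-[190,170])*3).round())
E
```

```text
[[636.5 214.7  14. ]
 [467.4 239.3  14. ]
 [473.2 274.6  14. ]
 [485.7 362.3  14. ]
 [643.4 249.7  14. ]]
(-72, 87) [0.4661 0.2383 0.014 ] [309. 436.] [371. 121.]
(-72, -87) [0.6381 0.2119 0.014 ] [363. 156.] [293. 288.]
(-35, -58) [0.615  0.2529 0.014 ] [294. 191.] [354. 274.]
(41, -58) [0.6266 0.328  0.014 ] [172. 170.] [453. 309.]
(41, 58) [0.5119 0.3456 0.014 ] [133. 356.] [496. 190.]
(57, 58) [0.5143 0.3614 0.014 ] [107. 351.] [516. 197.]
(57, -58) [0.629  0.3438 0.014 ] [146. 166.] [475. 316.]
```

View pics/scrop.png

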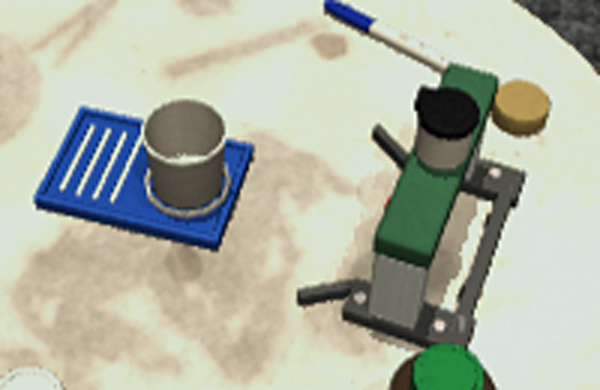

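```bash
cat >> h.py <<'E'
from scipy.spatial.transform import Rotation as Rt
def tool(s): return Rt.from_quat(np.array(s['ee_rot'])[[1,2,3,0]]).as_matrix()
def goal(yaw,sgn):  # tool x down, tool y at world heading yaw (sgn=1) or opposite
    y=sgn*np.array([np.cos(yaw),np.sin(yaw),0]);x=np.array([0,0,-1.]);return np.c_[x,y,np.cross(x,y)]
def delta(s,p,G):
    T=tool(s);return (T.T@(np.asarray(p)-s['ee_pos'])).round(4),Rt.from_matrix(T.T@G).as_rotvec().round(4)
E
python3 - <<'E'
from h import *;from plant import read_state
s=read_state();print(tool(s).round(3))
h=np.radians(88.3);d=np.array([np.cos(h),np.sin(h)]);p=np.array([.5595,.0735])-d*(.075+.010+.035)
for g in(1,-1):print(p,delta(s,np.r_[p,.30],goal(h,g)))
E
```

```text
[[-0.    -0.945  0.328]
 [-0.001  0.328  0.945]
 [-1.    -0.    -0.002]]
[ 0.55594005 -0.04644718] (array([ 0.0027, -0.5404, -0.5113]), array([ 1.2666e+00, -1.2000e-03,  1.1000e-03]))
[ 0.55594005 -0.04644718] (array([ 0.0027, -0.5404, -0.5113]), array([-1.875e+00, -1.200e-03, -1.300e-03]))
```

```bash
cat >> h.py <<'E'
import json
def rows(s,p,G,n,claw=None):
    T=tool(s);w=Rt.from_matrix(T.T@G).as_rotvec()/n;D=(np.asarray(p)-s['ee_pos'])/n;o=[]
    for i in range(n):
        v=T.T@D;o.append({k:float(round(x,4)) for k,x in zip(('x','y','z','wx','wy','wz'),(*v,*w)) if abs(x)>2e-4})
        if claw is not None:o[-1]['claw']=claw
        T=T@Rt.from_rotvec(w).as_matrix()
    print(json.dumps(o).replace('"','"'))
E
python3 - <<'E'
from h import *;from plant import read_state
rows(read_state(),[.556,-.047,.30],goal(np.radians(88.3),1),13,-.2)
E
```

```text
[{"x": 0.0002, "y": -0.0416, "z": -0.0394, "wx": 0.0974, "claw": -0.2}, {"x": 0.0002, "y": -0.0452, "z": -0.0351, "wx": 0.0974, "claw": -0.2}, {"y": -0.0484, "z": -0.0306, "wx": 0.0974, "claw": -0.2}, {"y": -0.0512, "z": -0.0257, "wx": 0.0974, "claw": -0.2}, {"y": -0.0534, "z": -0.0206, "wx": 0.0974, "claw": -0.2}, {"y": -0.0552, "z": -0.0153, "wx": 0.0974, "claw": -0.2}, {"y": -0.0564, "z": -0.0099, "wx": 0.0974, "claw": -0.2}, {"y": -0.0571, "z": -0.0043, "wx": 0.0974, "claw": -0.2}, {"y": -0.0573, "z": 0.0012, "wx": 0.0974, "claw": -0.2}, {"y": -0.0569, "z": 0.0068, "wx": 0.0974, "claw": -0.2}, {"y": -0.0559, "z": 0.0123, "wx": 0.0974, "claw": -0.2}, {"y": -0.0545, "z": 0.0177, "wx": 0.0974, "claw": -0.2}, {"y": -0.0525, "z": 0.0229, "wx": 0.0974, "claw": -0.2}]
```

Call:
drive_tool(
  increments=[
    {"y": -0.042,"z": -0.039,"wx": 0.097,"claw": -0.2},
    {"y": -0.045,"z": -0.035,"wx": 0.097,"claw": -0.2},
    {"y": -0.048,"z": -0.031,"wx": 0.097,"claw": -0.2},
    {"y": -0.051,"z": -0.026,"wx": 0.097,"claw": -0.2},
    {"y": -0.053,"z": -0.021,"wx": 0.097,"claw": -0.2},
    {"y": -0.055,"z": -0.015,"wx": 0.097,"claw": -0.2},
    {"y": -0.056,"z": -0.01,"wx": 0.097,"claw": -0.2},
    {"y": -0.057,"z": -0.004,"wx": 0.097,"claw": -0.2},
    {"y": -0.057,"z": 0.001,"wx": 0.097,"claw": -0.2},
    {"y": -0.057,"z": 0.007,"wx": 0.097,"claw": -0.2},
    {"y": -0.056,"z": 0.012,"wx": 0.097,"claw": -0.2},
    {"y": -0.054,"z": 0.018,"wx": 0.097,"claw": -0.2},
    {"y": -0.052,"z": 0.023,"wx": 0.097,"claw": -0.2},
    {"claw": -0.2},
  ],
)

```text
validation failed for argument at $.in...
```

```bash
python3 - <<'E'
from h import *;from plant import read_state
s=read_state();print(delta(s,[.556,-.047,.30],goal(np.radians(88.3),1)),s['qpos'])
E
```

```text
(array([ 0.0027, -0.5407, -0.5118]), array([ 1.2666e+00, -1.2000e-03,  1.1000e-03])) [-1.27999244  0.46823713 -0.01159576  1.60352666  0.00602652  1.07137611
 -0.0563148 ]
```

The call was refused, apparently over the row format. I'll try one row with every key filled in.

Call:
drive_tool(
  increments=[
    {"x": 0.0,"y": -0.042,"z": -0.039,"wx": 0.097,"wy": 0.0,"wz": 0.0,"claw": -0.2},
  ],
)

```text
time_s: 0.22
ee_pos: [0.2369, 0.5651, 0.3008]
ee_rot: [0.594, -0.383, 0.595, 0.383]
contact_force: [1.7, -0.3, -1.4]
gripper_width: 0.0838
```

All seven keys are needed in every row, so I'll write them all out.

Call:
drive_tool(
  increments=[
    {"x": 0,"y": -0.045,"z": -0.035,"wx": 0.097,"wy": 0,"wz": 0,"claw": -0.2},
    {"x": 0,"y": -0.048,"z": -0.031,"wx": 0.097,"wy": 0,"wz": 0,"claw": -0.2},
    {"x": 0,"y": -0.051,"z": -0.026,"wx": 0.097,"wy": 0,"wz": 0,"claw": -0.2},
    {"x": 0,"y": -0.053,"z": -0.021,"wx": 0.097,"wy": 0,"wz": 0,"claw": -0.2},
    {"x": 0,"y": -0.055,"z": -0.015,"wx": 0.097,"wy": 0,"wz": 0,"claw": -0.2},
    {"x": 0,"y": -0.056,"z": -0.01,"wx": 0.097,"wy": 0,"wz": 0,"claw": -0.2},
    {"x": 0,"y": -0.057,"z": -0.004,"wx": 0.097,"wy": 0,"wz": 0,"claw": -0.2},
    {"x": 0,"y": -0.057,"z": 0.001,"wx": 0.097,"wy": 0,"wz": 0,"claw": -0.2},
    {"x": 0,"y": -0.057,"z": 0.007,"wx": 0.097,"wy": 0,"wz": 0,"claw": -0.2},
    {"x": 0,"y": -0.056,"z": 0.012,"wx": 0.097,"wy": 0,"wz": 0,"claw": -0.2},
    {"x": 0,"y": -0.054,"z": 0.018,"wx": 0.097,"wy": 0,"wz": 0,"claw": -0.2},
    {"x": 0,"y": -0.052,"z": 0.023,"wx": 0.097,"wy": 0,"wz": 0,"claw": -0.2},
    {"x": 0,"y": 0,"z": 0,"wx": 0,"wy": 0,"wz": 0,"claw": -0.2},
  ],
)

```text
time_s: 1.85
ee_pos: [0.5525, -0.0717, 0.2992]
ee_rot: [0.706, 0.021, 0.708, -0.024]
contact_force: [-0.5, -0.3, -0.9]
gripper_width: 0.055
```

```bash
python3 - <<'E'
from h import *;from plant import read_state
s=read_state();print(delta(s,[.556,-.047,.30],goal(np.radians(88.3),1)),s['qpos'],s['time_s'],s['gripper_width'])
E
```

```text
(array([-0.0009,  0.0248,  0.0019]), array([-0.0338, -0.0024,  0.0043])) [-0.39667671  0.34085634  0.57601892  1.86636518 -0.21291094  0.99852141
  0.20604394] 1.85 0.055041986045781754
```

Call:
drive_tool(
  increments=[
    {"x": 0.05,"y": 0.004,"z": 0.001,"wx": -0.02,"wy": -0.001,"wz": 0.002,"claw": -0.2},
    {"x": 0.05,"y": 0.004,"z": 0.001,"wx": -0.014,"wy": -0.001,"wz": 0.002,"claw": -0.2},
    {"x": 0.05,"y": 0.004,"z": 0,"wx": 0,"wy": 0,"wz": 0,"claw": -0.2},
    {"x": 0.035,"y": 0,"z": 0,"wx": 0,"wy": 0,"wz": 0,"claw": -0.2},
    {"x": 0.018,"y": 0,"z": 0,"wx": 0,"wy": 0,"wz": 0,"claw": -0.2},
    {"x": 0,"y": 0,"z": 0,"wx": 0,"wy": 0,"wz": 0,"claw": -0.2},
  ],
)

```text
time_s: 2.6
ee_pos: [0.5545, -0.0537, 0.0904]
ee_rot: [0.707, 0.009, 0.707, -0.006]
contact_force: [0.1, 0.1, -0.3]
gripper_width: 0.0548
```

```bash
python3 - <<'E'
from h import *;from plant import read_state,camera
s=read_state();print(s['ee_pos'],delta(s,[.556,-.022,.092],goal(np.radians(88.3),1)),s['contact_force'])
c=camera('top');cv2.imwrite('pics/t1.png',c['pixels'][120:320,250:520,::-1].repeat(2,0).repeat(2,1))
E
```

```text
[ 0.55448538 -0.05373902  0.09037375] (array([-0.0015,  0.0318,  0.0009]), array([ 0.009 , -0.0007, -0.0044])) [ 0.14996989  0.14819131 -0.29893456]
```

View pics/t1.png

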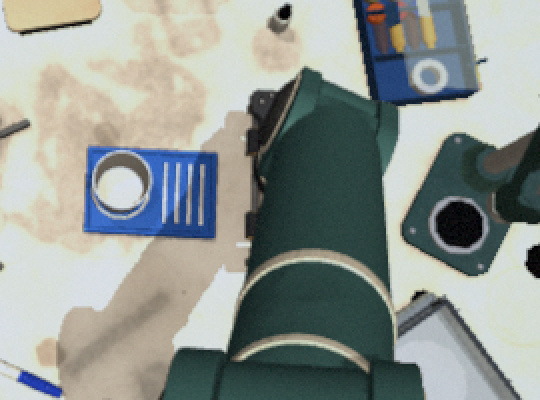

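The fingers stand behind the tray's rear edge, with a gap of about 40 mm, and the tray is undisturbed with the cup upright. I'll generate the steering path for the pusher.

```bash
cat >> h.py <<'E'
A=np.array([.5628,.2972]);TH=np.radians(81.6);AX=np.array([np.cos(TH),np.sin(TH)]);AY=np.array([-AX[1],AX[0]])
def pusher(x,y,deg,off=85,z=.092):
    h=TH+np.radians(deg);p=A+AX*x/1e3+AY*y/1e3-np.array([np.cos(h),np.sin(h)])*off/1e3;return np.r_[p,z],goal(h,1)
def follow(s,W,step):  # W: list of tray (x,y,deg), from the current pose
    T=tool(s);p=np.array(s['ee_pos'])
    for w in W:
        q,G=pusher(*w);n=max(1,int(np.ceil(np.linalg.norm(q-p)*1e3/step)))
        D=(q-p)/n;r=Rt.from_matrix(T.T@G).as_rotvec()/n
        print(w,n,'rows shift',(T.T@D*1e3).round(1),'mm, end-frame',(G.T@D*1e3).round(1),'turn',r.round(4));T,p=G,q
def arch(p): return ((p[:2]-A)@np.c_[AX,AY]*1e3).round(1)
E
python3 - <<'E'
from h import *;from plant import read_state
follow(read_state(),[(-225,-29.4,6.7),(-200,-25,9),(-170,-18,11.5),(-140,-10.5,12)],4)
E
```

```text
(-225, -29.4, 6.7) 10 rows shift [-0.1  3.9  0.1] mm, end-frame [-0.1  3.9  0. ] turn [ 0.0009  0.0001 -0.0004]
(-200, -25, 9) 7 rows shift [0.  3.6 0.3] mm, end-frame [0.  3.6 0.4] turn [-0.0057  0.      0.    ]
(-170, -18, 11.5) 8 rows shift [0.  3.9 0.2] mm, end-frame [0.  3.8 0.4] turn [-0.0055  0.      0.    ]
(-140, -10.5, 12) 8 rows shift [ 0.   3.9 -0.1] mm, end-frame [ 0.   3.9 -0. ] turn [-0.0011  0.      0.    ]
```

Call:
drive_tool(
  increments=[
    {"x": -0.0005,"y": 0.006,"z": 0,"wx": 0.003,"wy": 0,"wz": -0.002,"claw": -0.2},
    {"x": -0.0005,"y": 0.006,"z": 0,"wx": 0.003,"wy": 0,"wz": -0.002,"claw": -0.2},
    {"x": 0,"y": 0.006,"z": 0,"wx": 0.003,"wy": 0,"wz": 0,"claw": -0.2},
    {"x": 0,"y": 0.006,"z": 0,"wx": 0,"wy": 0,"wz": 0,"claw": -0.2},
    {"x": 0,"y": 0.004,"z": 0,"wx": 0,"wy": 0,"wz": 0,"claw": -0.2},
    {"x": 0,"y": 0.003,"z": 0,"wx": 0,"wy": 0,"wz": 0,"claw": -0.2},
    {"x": 0,"y": 0.003,"z": 0,"wx": 0,"wy": 0,"wz": 0,"claw": -0.2},
    {"x": 0,"y": 0.003,"z": 0,"wx": 0,"wy": 0,"wz": 0,"claw": -0.2},
  ],
)

```text
time_s: 3.65
ee_pos: [0.5585, -0.0137, 0.0966]
ee_rot: [0.71, 0.011, 0.704, -0.01]
contact_force: [-0.3, 0.2, -0.4]
gripper_width: 0.055
```

```bash
cat > look.py <<'E'
import sys
from h import *;from plant import read_state,camera
s=read_state();T=tool(s);p=s['ee_pos'];print('t',s['time_s'],'tcp',p,'arch',arch(p),'deg',round(float(np.degrees(np.arctan2(T[1,1],T[0,1])-TH)),2),'F',s['contact_force'].round(1))
c=camera('top');n=blob(c,(105,120,60),(125,255,255),(190,150,390,262));P=ray(c,n,.012);r,b=rect(P);b=np.array(b)/1e3
print('tray',r,'ctr arch',arch(np.array(r[0])/1e3),'corners arch',[arch(x).tolist() for x in b])
if len(sys.argv)>1: cv2.imwrite('pics/'+sys.argv[1]+'.png',cv2.resize(c['pixels'][130:280,170:390],None,fx=3.5,fy=3.5)[:,:,::-1])
E
python3 look.py
```

```text
t 3.65 tcp [ 0.55854021 -0.01372287  0.09660243] arch [-308.2  -41.2] deg 6.7 F [-0.3  0.2 -0.4]
tray ((559.3585815429688, 73.54444122314453), (147.19442749023438, 99.06547546386719), 88.30237579345703) ctr arch [-221.8  -29.3] corners arch [[-300.7, 11.3], [-289.1, -87.1], [-142.9, -69.8], [-154.4, 28.5]]
```

```bash
python3 - <<'E'
from h import *;from plant import read_state
s=read_state();print(delta(s,[.558,-.0137,.092],goal(np.radians(88.3),1)))
follow(s,[(-200,-25,9),(-170,-18,11.5),(-140,-10.5,12)],4)
E
```

```text
(array([ 0.0046, -0.0005, -0.0006]), array([ 0.0006,  0.0082, -0.0017]))
(-200, -25, 9) 7 rows shift [ 0.7  3.4 -0. ] mm, end-frame [0.7 3.4 0.1] turn [-0.0057  0.0012 -0.0002]
(-170, -18, 11.5) 8 rows shift [0.  3.9 0.2] mm, end-frame [0.  3.8 0.4] turn [-0.0055  0.      0.    ]
(-140, -10.5, 12) 8 rows shift [ 0.   3.9 -0.1] mm, end-frame [ 0.   3.9 -0. ] turn [-0.0011  0.      0.    ]
```

Call:
drive_tool(
  increments=[
    {"x": 0.003,"y": 0,"z": 0,"wx": 0,"wy": 0.005,"wz": 0,"claw": -0.2},
    {"x": 0.002,"y": 0,"z": 0,"wx": 0,"wy": 0.003,"wz": -0.001,"claw": -0.2},
    {"x": 0,"y": 0.003,"z": 0,"wx": -0.003,"wy": 0,"wz": 0,"claw": -0.2},
    {"x": 0,"y": 0.0035,"z": 0,"wx": -0.005,"wy": 0,"wz": 0,"claw": -0.2},
    {"x": 0,"y": 0.004,"z": 0.0003,"wx": -0.006,"wy": 0,"wz": 0,"claw": -0.2},
    {"x": 0,"y": 0.004,"z": 0.0003,"wx": -0.006,"wy": 0,"wz": 0,"claw": -0.2},
    {"x": 0,"y": 0.004,"z": 0.0003,"wx": -0.006,"wy": 0,"wz": 0,"claw": -0.2},
    {"x": 0,"y": 0.004,"z": 0.0003,"wx": -0.006,"wy": 0,"wz": 0,"claw": -0.2},
    {"x": 0,"y": 0.004,"z": 0.0003,"wx": -0.006,"wy": 0,"wz": 0,"claw": -0.2},
  ],
)

```text
time_s: 4.82
ee_pos: [0.5606, 0.0124, 0.0911]
ee_rot: [0.707, -0.004, 0.707, 0.002]
contact_force: [1.5, -2.2, -0.3]
gripper_width: 0.0551
```

```bash
python3 look.py t2;  python3 - <<'E'
from h import *;from plant import read_state
s=read_state();print(delta(s,[.558,-.0137,.092],goal(np.radians(90.3),1)))
E
```

```text
t 4.825 tcp [0.56057386 0.01240026 0.09107618] arch [-282.1  -39.4] deg 8.93 F [ 1.5 -2.2 -0.3]
tray ((558.4348754882812, 103.51295471191406), (97.74711608886719, 135.90753173828125), 1.1495305299758911) ctr arch [-192.2  -24. ] corners arch [[-133.3, 35.5], [-267.4, 13.0], [-251.1, -83.5], [-117.2, -60.9]]
(array([-0.0009, -0.0268, -0.0029]), array([ 0.0049, -0.    ,  0.0019]))
```

View pics/t2.png

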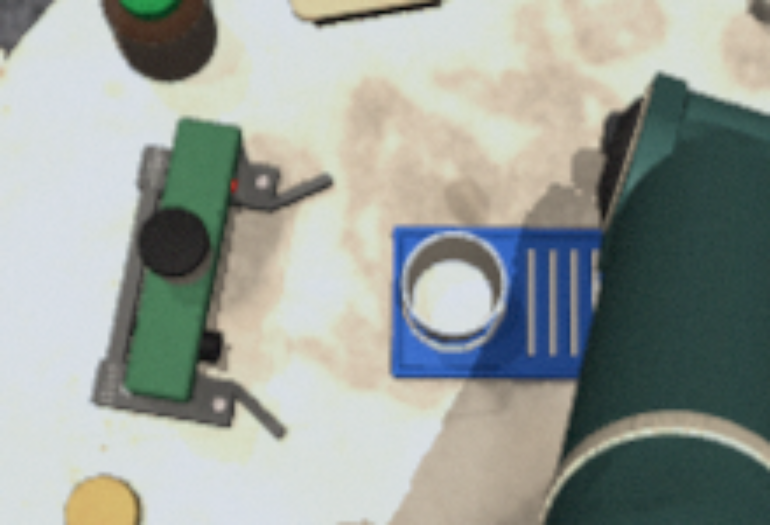

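Contact holds. The tray follows the fingers with the cup seated and upright, and from its front edge it sits at (-199,-25, 9.5°) in the arch frame, as planned. I'll continue.

Call:
drive_tool(
  increments=[
    {"x": 0,"y": 0.004,"z": 0.0003,"wx": -0.005,"wy": 0,"wz": 0.001,"claw": -0.2},
    {"x": 0,"y": 0.004,"z": 0.0003,"wx": -0.005,"wy": 0,"wz": 0,"claw": -0.2},
    {"x": 0,"y": 0.004,"z": 0.0003,"wx": -0.005,"wy": 0,"wz": 0,"claw": -0.2},
    {"x": 0,"y": 0.004,"z": 0.0003,"wx": -0.005,"wy": 0,"wz": 0,"claw": -0.2},
    {"x": 0,"y": 0.004,"z": 0.0003,"wx": -0.005,"wy": 0,"wz": 0,"claw": -0.2},
    {"x": 0,"y": 0.004,"z": 0.0003,"wx": -0.005,"wy": 0,"wz": 0,"claw": -0.2},
    {"x": 0,"y": 0.004,"z": 0.0003,"wx": -0.005,"wy": 0,"wz": 0,"claw": -0.2},
    {"x": 0,"y": 0.004,"z": 0,"wx": -0.002,"wy": 0,"wz": 0,"claw": -0.2},
    {"x": 0,"y": 0.004,"z": 0,"wx": -0.001,"wy": 0,"wz": 0,"claw": -0.2},
    {"x": 0,"y": 0.004,"z": 0,"wx": 0,"wy": 0,"wz": 0,"claw": -0.2},
  ],
)

```text
time_s: 6.12
ee_pos: [0.5614, 0.0555, 0.091]
ee_rot: [0.707, -0.018, 0.707, 0.017]
contact_force: [0.0, -2.4, -0.0]
gripper_width: 0.055
```

```bash
cat >> look.py <<'E'
f=sorted([arch(x) for x in b],key=lambda q:-q[0])[:2];f=sorted(f,key=lambda q:q[1]);e=f[1]-f[0];a=np.arctan2(-e[0],e[1]);m=(f[0]+f[1])/2
cen=m-75*np.array([np.cos(a),np.sin(a)]);print('FRONT mid',m,'deg',np.degrees(a).round(2),'centre',cen.round(1),'off',round(float(np.linalg.norm(cen-arch(p))),1))
print('lvl',delta(s,[p[0],p[1],.092],goal(np.arctan2(T[1,1],T[0,1]),1)))
E
python3 look.py;python3 - <<'E'
from h import *;from plant import read_state
follow(read_state(),[(-140,-10.5,12),(-110,-4,7),(-85,-0.5,2),(-70,0,0),(-40,0,0)],4)
E
```

```text
t 6.125 tcp [0.56140868 0.0554887  0.09103496] arch [-239.3  -33.9] deg 11.29 F [ 0.  -2.4 -0. ]
tray ((554.7694091796875, 151.935546875), (99.05011749267578, 124.73661041259766), 2.6687111854553223) ctr arch [-144.9  -13.3] corners arch [[-93.2, 47.3], [-215.6, 23.4], [-196.6, -73.8], [-74.2, -49.9]]
FRONT mid [-83.7  -1.3] deg 11.06 centre [-157.3  -15.7] off 84.0
lvl (array([-0.001, -0.   , -0.   ]), array([-0.    , -0.0001,  0.0012]))
(-140, -10.5, 12) 5 rows shift [-0.2  3.3 -0.5] mm, end-frame [-0.2  3.3 -0.5] turn [-0.0023 -0.      0.0001]
(-110, -4, 7) 8 rows shift [ 0.   3.9 -0.9] mm, end-frame [ 0.   3.8 -1.3] turn [0.0109 0.     0.    ]
(-85, -0.5, 2) 7 rows shift [ 0.   3.7 -1.1] mm, end-frame [ 0.   3.5 -1.4] turn [0.0125 0.     0.    ]
(-70, 0, 0) 4 rows shift [ 0.   3.8 -0.7] mm, end-frame [ 0.   3.7 -0.9] turn [0.0087 0.     0.    ]
(-40, 0, 0) 8 rows shift [0.  3.7 0. ] mm, end-frame [0.  3.7 0. ] turn [0. 0. 0.]
```

Call:
drive_tool(
  increments=[
    {"x": 0,"y": 0.004,"z": -0.0006,"wx": 0.002,"wy": 0,"wz": 0.001,"claw": -0.2},
    {"x": 0,"y": 0.004,"z": -0.0006,"wx": 0.003,"wy": 0,"wz": 0,"claw": -0.2},
    {"x": 0,"y": 0.004,"z": -0.0007,"wx": 0.005,"wy": 0,"wz": 0,"claw": -0.2},
    {"x": 0,"y": 0.004,"z": -0.0008,"wx": 0.008,"wy": 0,"wz": 0,"claw": -0.2},
    {"x": 0,"y": 0.004,"z": -0.001,"wx": 0.01,"wy": 0,"wz": 0,"claw": -0.2},
    {"x": 0,"y": 0.004,"z": -0.001,"wx": 0.01,"wy": 0,"wz": 0,"claw": -0.2},
    {"x": 0,"y": 0.004,"z": -0.001,"wx": 0.01,"wy": 0,"wz": 0,"claw": -0.2},
    {"x": 0,"y": 0.004,"z": -0.001,"wx": 0.01,"wy": 0,"wz": 0,"claw": -0.2},
  ],
)

```text
time_s: 7.18
ee_pos: [0.5531, 0.0899, 0.091]
ee_rot: [0.707, 0.004, 0.707, -0.004]
contact_force: [0.2, -2.6, 1.5]
gripper_width: 0.0551
```

```bash
python3 look.py;python3 - <<'E'
from h import *;from plant import read_state
follow(read_state(),[(-105,-3,5),(-90,-0.8,2),(-75,0,0),(-40,0,0)],4)
E
```

```text
t 7.175 tcp [0.55306052 0.08991289 0.09104434] arch [-206.5  -20.6] deg 7.77 F [ 0.2 -2.6  1.5]
tray ((552.0034790039062, 193.10311889648438), (97.71367645263672, 112.0712661743164), 1.034691572189331) ctr arch [-104.6   -4.5] corners arch [[-57.3, 52.9], [-167.8, 34.5], [-151.8, -61.9], [-41.3, -43.5]]
FRONT mid [-49.3   4.7] deg 9.42 centre [-123.3   -7.6] off 84.2
lvl (array([-0.001,  0.   , -0.   ]), array([ 0.    , -0.0003, -0.0001]))
(-105, -3, 5) 5 rows shift [-0.2  3.5 -1.6] mm, end-frame [-0.2  3.4 -1.7] turn [ 0.0097 -0.0001 -0.0001]
(-90, -0.8, 2) 5 rows shift [ 0.   3.1 -1.1] mm, end-frame [ 0.   3.  -1.2] turn [0.0105 0.     0.    ]
(-75, 0, 0) 4 rows shift [ 0.   3.8 -0.8] mm, end-frame [ 0.   3.7 -0.9] turn [0.0087 0.     0.    ]
(-40, 0, 0) 9 rows shift [0.  3.9 0. ] mm, end-frame [0.  3.9 0. ] turn [0. 0. 0.]
```

Call:
drive_tool(
  increments=[
    {"x": 0,"y": 0.003,"z": -0.0016,"wx": 0.015,"wy": 0,"wz": 0,"claw": -0.2},
    {"x": 0,"y": 0.003,"z": -0.0018,"wx": 0.016,"wy": 0,"wz": 0,"claw": -0.2},
    {"x": 0,"y": 0.003,"z": -0.0018,"wx": 0.016,"wy": 0,"wz": 0,"claw": -0.2},
    {"x": 0,"y": 0.003,"z": -0.0018,"wx": 0.016,"wy": 0,"wz": 0,"claw": -0.2},
    {"x": 0,"y": 0.003,"z": -0.0018,"wx": 0.016,"wy": 0,"wz": 0,"claw": -0.2},
  ],
)

```text
time_s: 7.85
ee_pos: [0.5443, 0.1069, 0.0911]
ee_rot: [0.706, 0.034, 0.706, -0.034]
contact_force: [0.4, -2.9, 0.6]
gripper_width: 0.0556
```

```bash
python3 look.py t3;python3 - <<'E'
from h import *;from plant import read_state
follow(read_state(),[(-90,-0.8,2),(-75,0,0),(-40,0,0)],4)
E
```

```text
t 7.85 tcp [0.5443466  0.10688958 0.09107866] arch [-191.    -9.5] deg 2.93 F [ 0.4 -2.9  0.6]
tray ((552.7202758789062, 214.15650939941406), (102.43451690673828, 98.835205078125), 84.44761657714844) ctr arch [-83.6  -2.2] corners arch [[-137.2, 44.6], [-132.3, -54.1], [-30.0, -49.0], [-34.9, 49.7]]
FRONT mid [-32.45   0.35] deg 2.84 centre [-107.4   -3.4] off 83.9
lvl (array([-0.0009,  0.    , -0.    ]), array([ 0.    , -0.0003, -0.0005]))
(-90, -0.8, 2) 5 rows shift [-0.2  3.2 -1. ] mm, end-frame [-0.2  3.1 -1. ] turn [ 0.0033 -0.0001 -0.0002]
(-75, 0, 0) 4 rows shift [ 0.   3.8 -0.8] mm, end-frame [ 0.   3.7 -0.9] turn [0.0087 0.     0.    ]
(-40, 0, 0) 9 rows shift [0.  3.9 0. ] mm, end-frame [0.  3.9 0. ] turn [0. 0. 0.]
```

View pics/t3.png

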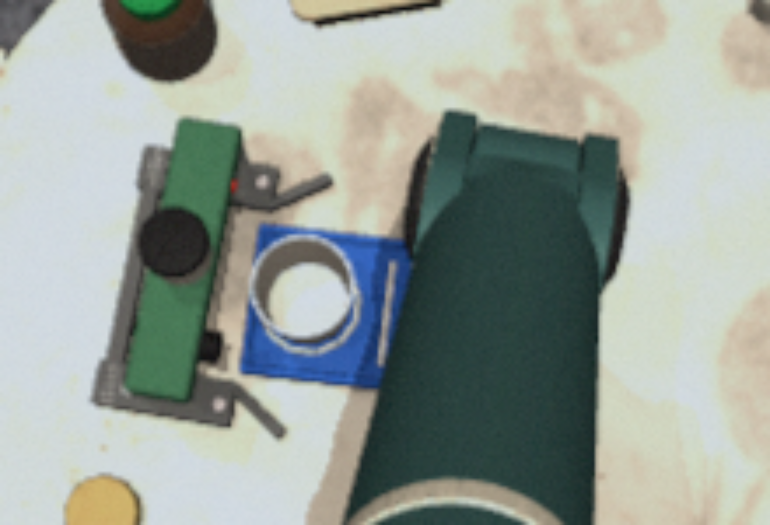

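The tray is now just at the feet, nearly centred: (-107,-3.4, 2.8°), with the cup seated. I'll straighten the last few degrees on the way in.

Call:
drive_tool(
  increments=[
    {"x": 0,"y": 0.004,"z": -0.0004,"wx": 0.003,"wy": 0,"wz": 0,"claw": -0.2},
    {"x": 0,"y": 0.004,"z": -0.0005,"wx": 0.005,"wy": 0,"wz": 0,"claw": -0.2},
    {"x": 0,"y": 0.004,"z": -0.0006,"wx": 0.006,"wy": 0,"wz": 0,"claw": -0.2},
    {"x": 0,"y": 0.004,"z": -0.0007,"wx": 0.007,"wy": 0,"wz": 0,"claw": -0.2},
    {"x": 0,"y": 0.004,"z": -0.0007,"wx": 0.007,"wy": 0,"wz": 0,"claw": -0.2},
    {"x": 0,"y": 0.004,"z": -0.0007,"wx": 0.007,"wy": 0,"wz": 0,"claw": -0.2},
    {"x": 0,"y": 0.004,"z": -0.0004,"wx": 0.005,"wy": 0,"wz": 0,"claw": -0.2},
  ],
)

```text
time_s: 8.78
ee_pos: [0.543, 0.1368, 0.0911]
ee_rot: [0.705, 0.049, 0.706, -0.049]
contact_force: [-0.2, -2.8, 1.7]
gripper_width: 0.0555
```

```bash
python3 look.py t4;python3 - <<'E'
from h import *;from plant import read_state,camera
follow(read_state(),[(-60,0,0),(-40,0,0)],4)
s=camera('side');cv2.imwrite('pics/s4.png',cv2.resize(s['pixels'][160:310,200:400],None,fx=3.5,fy=3.5)[:,:,::-1])
E
```

```text
t 8.775 tcp [0.54297413 0.13680165 0.09105636] arch [-161.6   -3.8] deg 0.46 F [-0.2 -2.8  1.7]
tray ((556.5853881835938, 248.0597381591797), (83.80557250976562, 99.12047576904297), 81.2645034790039) ctr arch [-49.5  -1. ] corners arch [[-91.1, 48.8], [-91.7, -50.3], [-8.0, -50.8], [-7.3, 48.2]]
FRONT mid [-7.65 -1.3 ] deg -0.41 centre [-82.6  -0.8] off 79.0
lvl (array([-0.0009, -0.    , -0.    ]), array([-0.    , -0.0012,  0.0001]))
(-60, 0, 0) 5 rows shift [-0.2  3.2 -0.7] mm, end-frame [-0.2  3.2 -0.8] turn [ 0.0017 -0.0002 -0.0001]
(-40, 0, 0) 5 rows shift [0. 4. 0.] mm, end-frame [0. 4. 0.] turn [0. 0. 0.]
```

View pics/s4.png

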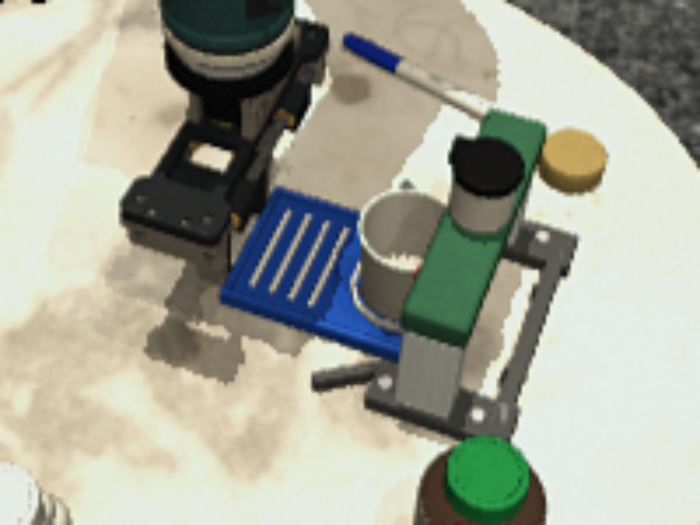

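In the side view the tray is square in the lane, the cup is upright and entering under the beam, and the fingers are flat on the rear edge. I'll push straight on.

Call:
drive_tool(
  increments=[
    {"x": 0,"y": 0.004,"z": 0,"wx": 0.004,"wy": -0.001,"wz": 0,"claw": -0.2},
    {"x": 0,"y": 0.004,"z": 0,"wx": 0.003,"wy": 0,"wz": 0,"claw": -0.2},
    {"x": 0,"y": 0.004,"z": 0,"wx": 0,"wy": 0,"wz": 0,"claw": -0.2},
    {"x": 0,"y": 0.004,"z": 0,"wx": 0,"wy": 0,"wz": 0,"claw": -0.2},
    {"x": 0,"y": 0.004,"z": 0,"wx": 0,"wy": 0,"wz": 0,"claw": -0.2},
    {"x": 0,"y": 0.004,"z": 0,"wx": 0,"wy": 0,"wz": 0,"claw": -0.2},
    {"x": 0,"y": 0.004,"z": 0,"wx": 0,"wy": 0,"wz": 0,"claw": -0.2},
    {"x": 0,"y": 0.003,"z": 0,"wx": 0,"wy": 0,"wz": 0,"claw": -0.2},
  ],
)

```text
time_s: 9.88
ee_pos: [0.5476, 0.1692, 0.091]
ee_rot: [0.705, 0.051, 0.706, -0.052]
contact_force: [-1.0, -4.3, 2.5]
gripper_width: 0.0553
```

```bash
python3 look.py t5
```

```text
t 9.875 tcp [0.54755649 0.16917392 0.09104987] arch [-128.9   -3.6] deg 0.04 F [-1.  -4.3  2.5]
tray ((592.5997924804688, 256.6989440917969), (57.09326934814453, 23.74864959716797), 31.232194900512695) ctr arch [-35.7 -35.4] corners arch [[-44.7, -5.8], [-63.1, -20.9], [-26.7, -65.0], [-8.3, -49.8]]
FRONT mid [-17.5 -57.4] deg -50.44 centre [-65.3   0.4] off 63.8
lvl (array([-0.001, -0.   , -0.   ]), array([-0.    , -0.0008,  0.0005]))
```

Call:
drive_tool(
  increments=[
    {"x": 0,"y": 0.003,"z": 0,"wx": 0,"wy": 0,"wz": 0,"claw": -0.2},
    {"x": 0,"y": 0.003,"z": 0,"wx": 0,"wy": 0,"wz": 0,"claw": -0.2},
    {"x": 0,"y": 0.002,"z": 0,"wx": 0,"wy": 0,"wz": 0,"claw": -0.2},
  ],
)

```text
time_s: 10.3
ee_pos: [0.5488, 0.1778, 0.0911]
ee_rot: [0.705, 0.051, 0.706, -0.052]
contact_force: [-0.6, -4.0, 1.8]
gripper_width: 0.0554
```

Call:
drive_tool(
  increments=[
    {"x": 0,"y": 0.002,"z": 0,"wx": 0,"wy": 0,"wz": 0,"claw": -0.2},
  ],
)

```text
time_s: 10.42
ee_pos: [0.549, 0.1791, 0.091]
ee_rot: [0.705, 0.051, 0.706, -0.052]
contact_force: [-1.9, -7.3, 5.0]
gripper_width: 0.055
```

Call:
drive_tool(
  increments=[
    {"x": 0,"y": 0.002,"z": 0,"wx": 0,"wy": 0,"wz": 0,"claw": -0.2},
  ],
)

```text
time_s: 10.55
ee_pos: [0.5491, 0.1793, 0.091]
ee_rot: [0.704, 0.05, 0.706, -0.053]
contact_force: [-2.4, -8.3, 5.9]
gripper_width: 0.0551
```

The TCP has stalled at about -118.7 in arch x, against an expected -118, and the force is rising, so the tray is on the stop. I'll press a little firmer, then back off and look.

Call:
drive_tool(
  increments=[
    {"x": 0,"y": 0.004,"z": 0,"wx": 0,"wy": 0,"wz": 0,"claw": -0.2},
    {"x": 0,"y": 0.004,"z": 0,"wx": 0,"wy": 0,"wz": 0,"claw": -0.2},
  ],
)

```text
time_s: 10.8
ee_pos: [0.5494, 0.1801, 0.091]
ee_rot: [0.703, 0.048, 0.707, -0.058]
contact_force: [-2.8, -11.2, 6.8]
gripper_width: 0.0552
```

```bash
python3 look.py t6
```

```text
t 10.8 tcp [0.54939166 0.18009649 0.09097719] arch [-117.8   -3.8] deg -0.19 F [ -2.8 -11.2   6.8]
tray ((599.1630249023438, 275.3841857910156), (23.874195098876953, 11.568253517150879), 2.3555431365966797) ctr arch [-16.3 -39.2] corners arch [[-12.8, -26.4], [-24.2, -28.5], [-19.7, -51.9], [-8.3, -49.8]]
FRONT mid [-10.55 -38.1 ] deg 10.89 centre [-84.2 -52.3] off 59.0
lvl (array([-0.001, -0.   , -0.   ]), array([-0.    , -0.0043,  0.0134]))
```

Call:
drive_tool(
  increments=[
    {"x": 0,"y": -0.006,"z": 0,"wx": 0,"wy": 0,"wz": 0,"claw": -0.2},
    {"x": 0,"y": -0.02,"z": 0,"wx": 0,"wy": 0,"wz": 0,"claw": -0.2},
    {"x": 0,"y": -0.04,"z": 0,"wx": 0,"wy": 0,"wz": 0,"claw": -0.2},
    {"x": 0,"y": -0.05,"z": 0,"wx": 0,"wy": 0,"wz": 0,"claw": -0.2},
    {"x": -0.02,"y": -0.05,"z": 0,"wx": 0,"wy": 0,"wz": 0,"claw": -0.2},
    {"x": -0.03,"y": -0.05,"z": 0,"wx": 0,"wy": 0,"wz": 0,"claw": -0.2},
    {"x": -0.04,"y": -0.02,"z": 0,"wx": 0,"wy": 0,"wz": 0,"claw": -0.2},
    {"x": 0,"y": 0,"z": 0,"wx": 0,"wy": 0,"wz": 0,"claw": -0.2},
  ],
)

```text
time_s: 11.85
ee_pos: [0.5133, -0.0585, 0.1854]
ee_rot: [0.704, 0.05, 0.706, -0.054]
contact_force: [0.0, 0.5, -0.3]
gripper_width: 0.0554
```

```bash
python3 - <<'E'
from h import *;from plant import read_state,camera
c=camera('top');s=camera('side');np.savez('pics/t7.npz',**c);np.savez('pics/s7.npz',**s)
a=cv2.resize(c['pixels'][150:265,180:300],(480,460),interpolation=cv2.INTER_CUBIC)[:,:400];b=cv2.resize(s['pixels'][190:305,290:390],(400,460),interpolation=cv2.INTER_CUBIC)
cv2.imwrite('pics/f7.png',np.hstack([a,b])[:,:,::-1])
m=np.array([(-109,50),(-109,-50),(41,50),(41,-50)])
for x,y in m:
    P=np.r_[A+AX*x/1e3+AY*y/1e3,.014];print((x,y),((proj(c,P)-[180,150])*4).round(),((proj(s,P)-[290,190])*4).round()+[400,0])
n=blob(c,(105,120,60),(125,255,255),(190,150,300,262));r,b=rect(ray(c,n,.012));print(r,[arch(np.array(q)/1e3).tolist() for q in b])
E
```

```text
(np.int64(-109), np.int64(50)) [361. 365.] [418. 107.]
(np.int64(-109), np.int64(-50)) [391. 195.] [356. 232.]
(np.int64(41), np.int64(50)) [102. 322.] [659. 184.]
(np.int64(41), np.int64(-50)) [136. 153.] [611. 320.]
((556.0023803710938, 239.49346923828125), (101.22816467285156, 98.64199829101562), 81.68787384033203) [[-108.8, 47.5], [-108.6, -51.1], [-7.4, -50.9], [-7.6, 47.7]]
```

View pics/f7.png

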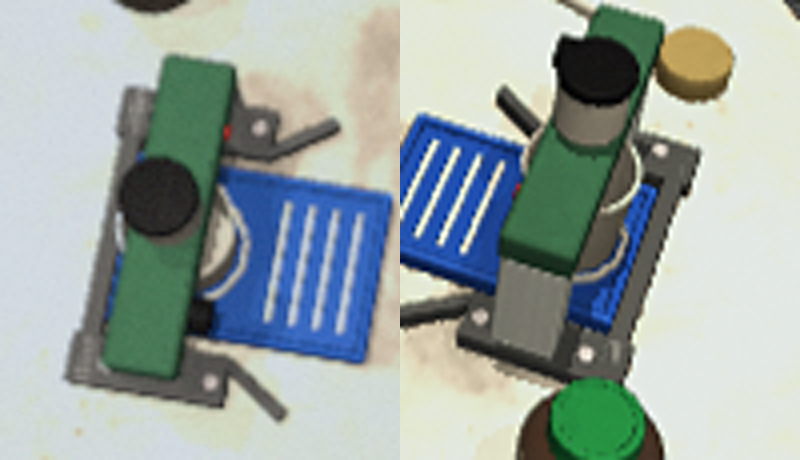

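The tray is square, with its rear edge at -108.7 (home is -109). The cup stands upright under the head and the robot is clear. One close crop will check the front edge against the stop bar.

```bash
python3 - <<'E'
from h import *
s=dict(np.load('pics/s7.npz'));cv2.imwrite('pics/f8.png',cv2.resize(s['pixels'][220:285,330:370],None,fx=9,fy=9,interpolation=cv2.INTER_NEAREST)[:,:,::-1])
E
```

```text
(no output)
```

View pics/f8.png

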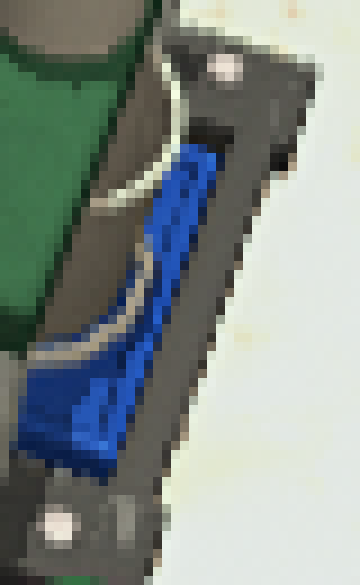

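The blue front edge adjoins the grey stop bar along its whole length, with no table showing between them. I'm handing in.

```bash
python3 -c "
from plant import bot,read_state
print(read_state()['contact_force'],bot.hand_in())"
```

```text
the job is handed in; nothing more can be done
[-0.47032239  0.92741595 -0.00434784] None
```

I pushed the tray home from behind with both fingertips: it lies flush against the stop bar with the cup upright beneath the spout. The robot then backed off, and I handed the job in at about 12 s.

**Last checks**
- **Tray position:** the rear edge measured -108.7 mm in the arch frame (home is -109 mm). The tray is square within about 0.2° and about 1.7 mm off the lane's centre line.
- **Front edge:** the close side view shows no gap at the stop bar. The arm also stalled against it, at about 11 N.
- **Cup:** it stands in its seat under the metering head. The beam and head hide part of it, so its alignment with the spout follows from the tray's position; I didn't measure it separately.
- **Robot:** about 24 cm back from where it stopped pushing and touching nothing, with contact force about 1 N or less.
- **Bystanders:** I never moved the gripper near them. The bottle and cap look unmoved in the last views; I didn't measure any of the five again.

**What didn't go to plan**
- **Refused move:** the first move call was refused because every row needs all seven keys. Nothing moved.
- **Hidden front edge:** once the tray was under the beam, the top camera no longer saw its front edge. I ignored those readings and used the rear edge, the arm position and the side view instead.

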